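Unload the tank-sample carrier onto the test bench

ROBOT

A 7-joint arm with a two-finger parallel gripper is mounted at the origin on the work surface. World frame = base frame: x ahead of the robot, y to its left, z up, the work surface at z = 0. Lengths are in m, angles in rad, forces in N, time in s.
With the tool pointing down it reaches from about 0.425 to 0.925 m from the base axis. Payload 6.8 kg.
Tool frame: the origin (TCP) lies midway between the tips of the shut fingers; the grasp point (between the pads) lies 19 mm behind it; z points along the fingers, y is the line along which they close (so a half turn about z gives the same grasp; the last joint's range is limited). The gripper opens to 85 mm and grips with 20 to 120 N. Pads are 22 mm wide; open, the fingers measure 114 mm over their backs; the gripper's body (76 mm by 85 mm) begins 54 mm behind the grasp point. The pads swing forward as they close: fully open they stand 13 mm farther back than shut.
Start: joints at [-1.399, 0.477, 0.022, 1.555, -0.011, 1.109, -0.083], TCP at [0.186, 0.649, 0.231] pointing down, gripper open.
Joint ranges: [-2.96, 2.96], [-0.34, 2.1], [-1.41, 1.46], [0.24, 2.44], [-1.37, 4.51], [0.17, 1.92], [-2.96, 2.96]. Speed limits (rad/s): [2.39, 2.39, 3.14, 3.14, 3.14, 3.14, 3.14].

INTERFACE

Orientations are given as a rotation vector (axis times angle).
In Python, from bench import r gives the robot as it stands. The module is installed in compiled form; this text tells all that it offers.
- The arm moves only by the tool apply_moves, never from a script. Its argument "rows" is a list of rows, each a list of 6 numbers: the shift along the tool's x, y, z scaled (see below), then the turn, a rotation vector about the tool's x, y, z scaled (see below). A call has 1 to 5 rows; each row is the pose to reach, as a shift and turn from the pose commanded when the call began, along the tool's axes at that moment; what a row does not reach only later rows make up. The controller multiplies each number of a shift by 0.25 m and each number of a turn by 90 degrees. A row lasts 1/8 s, in which the tool goes at most 62.5 mm and 10.7 degrees, less where a joint would pass 70% of its speed; a pose out of reach is approached as far as the arm can. A call with a number of a shift or a turn outside -1 to 1 is refused whole. A call with a gripper value outside its range is refused whole. "claw" is the opening, from 0 (shut) to 1 (fully open), set as the call begins (left out, the last holds). The fingers move at their own pace and stop on an object; "newtons" is the grip in N (left out, the last holds). Time passes only in rows, so rows that repeat a pose let the fingers close. It gives the time, the measured TCP pose, the force, the opening and the grip force at its end, in the units of the state.
- r.get_obs(): the state, without advancing time (a new reading comes with each control period).
- r.grab_frame(name): name is "scene" or "top"; returns a dict with "pixels" (420x560x3 uint8, red, green, blue), "intrinsics" (3x3 intrinsics, pixels), "eye" and "attitude" of the camera in the world. Camera axes: x right, y up, looking along -z (the intrinsics and any distortion apply to the point x, -y, -z); pixel columns grow to the right and rows downward; lengths in m; the calibration is good to about 2 mm. A picture is of the moment at which its call begins. There is no depth.
- r.hand_in(): hands the job in; it is judged then, once.
Trained networks look in a picture, given as the dict that the camera call returned (one of the last four; its "shot" number tells which), for a name from the list of things; names that differ only in an ending like _2 or _b are one class to them, and where a whole thing is asked for, a point or a joint stands for the part that bears it (a point fixed in the world has none). Each returns a list of dicts, best first, with "conf" (0 to 1); they miss things now and then, are a little off and sometimes report something else, mostly with a low value. They report only what shows in the picture. A call takes as long as a camera call. They do not tell look-alikes from the thing itself.
- r.search_frame(picture, thing): "rect" ([left, top, width, height] in pixels, round what is visible of it).
- r.outline_of(picture, thing): "pixels" (420x560 bool, what is visible of it) and "rect" ([left, top, width, height] in pixels, round what is visible of it).
- r.landmark_of(picture, thing): "point" ([column, row] in pixels: a listed point, or the origin of a listed thing).
The state is a dict: "clock": time; "joints": joint angles; "qvel": joint speeds; "tau": joint torques, N m; "tcp_pos": TCP position; "orientation": TCP orientation; "contact_force": force on the tool from outside, world axes, zero at the start; "moment": the same for the moment, N m; "grip_width": finger opening in m; "gripper_force": force on a finger pad.
Only numpy, scipy, OpenCV 4.12 (cv2) and the standard library are available. Lean on these libraries where they do the work, as an engineer would, in place of code of your own. Each camera call takes 0.05 s, during which the arm holds its last target. There are 200 camera calls.

TASK

First, with the bottles still in the carrier, lift the retaining bar straight up out of its two brackets and lay it lengthwise along the middle of the black mat, grip up. Then take out the three sample bottles one by one and stand each upright in the middle of the coaster that matches its cap's colour. Do not knock a bottle over, and leave the tasting glass where it stands.

Things in the scene. Friction and masses are not known exactly. Their poses are not given: they have to be found in the camera images.
- carrier: Fixed white sample carrier, 90 (its x) x 250 (its y) mm. Origin: centre of its underside, on the table; z up. Its floor, on which the bottles stand, is 12 mm up; low walls and dividers rise to 30 mm and form three compartments in a row along its y, at y = -62, 0, +62 mm. At each end (y = +-115 mm) stands a steel bracket 44 mm (x) by 10 mm (y), with an open-topped U-slot 24 mm wide in x: slot floor 99 mm, prong tops 113 mm above the table.
- bar: Loose retaining bar, aluminium, 18 x 250 x 18 mm (x, y, z), about 0.2 kg, lying along the carrier's y in the two bracket slots, 2 mm above the bottle caps, so no bottle can come out under it. Black grip block upright on its middle: 18 mm in x (flush with the bar's sides), 44 mm in y, from 18 to 52 mm above the underside. Origin: centre of the underside; y along the bar, z up towards the grip. Starts square to the carrier; comes out straight up.
- mat: Black rubber mat, fixed flat on the table, 80 (x) x 300 (y) x 4 mm thick: where the bar goes, along the mat's y. Origin: centre of its underside; top surface 4 mm above it.
- glass: Clear stemmed tasting glass, loose, 64 mm wide, 135 mm tall, a bystander near the right side of the work: leave it alone. Origin: centre of the underside of its foot.
- bottle_red: Loose green-glass sample bottle with a red cap and red band, closed, about 0.16 kg. Round body 44 mm across, straight up to 60 mm; cap 36 mm across from 67 mm to the top at 85 mm. Origin: centre of its underside; z along its axis, up. Starts upright in one of the carrier's compartments (which one varies).
- bottle_yellow: Loose green-glass sample bottle with a yellow cap and yellow band, closed, about 0.16 kg. Round body 44 mm across, straight up to 60 mm; cap 36 mm across from 67 mm to the top at 85 mm. Origin: centre of its underside; z along its axis, up. Starts upright in one of the carrier's compartments (which one varies).
- bottle_blue: Loose green-glass sample bottle with a blue cap and blue band, closed, about 0.16 kg. Round body 44 mm across, straight up to 60 mm; cap 36 mm across from 67 mm to the top at 85 mm. Origin: centre of its underside; z along its axis, up. Starts upright in one of the carrier's compartments (which one varies).
- coaster_red: Red round coaster, fixed on the table, 76 mm across, 6 mm thick, goal of the red bottle. Origin: centre of its underside; top surface 6 mm above it. The three coasters change places and stand about 110 mm or more apart (centres).
- coaster_yellow: Yellow round coaster, fixed on the table, 76 mm across, 6 mm thick, goal of the yellow bottle. Origin: centre of its underside; top surface 6 mm above it. The three coasters change places and stand about 110 mm or more apart (centres).
- coaster_blue: Blue round coaster, fixed on the table, 76 mm across, 6 mm thick, goal of the blue bottle. Origin: centre of its underside; top surface 6 mm above it. The three coasters change places and stand about 110 mm or more apart (centres).
Things that resemble listed ones, but are neither listed nor needed, are in the scene too. Leave any pink or purple look-alike of the bottle_blue alone. What is shaped like the bottle_yellow but purple is not meant.

How it is judged:
By the outcome, as a careful person would: the job done as asked, in the order asked, and still so for the second after the job is handed in, with the robot touching nothing.
It also fails if it takes over 115 s, if anything falls off the work surface, if the arm or the gripper's body presses on something with over 40 N, if the wrist force passes 120 N, or if a joint passes its speed limit or range.

## Working session

There is one attempt and no reset: what is moved stays moved. The work goes in short steps, Python scripts to look and compute and a tool call to move; the robot and the scene stay as the last step left them, time stands still between calls to the robot, and variables do not carry over. Pictures are saved under pics/ and viewed, at most 17 in all, crops included, and the job is handed in when it is done.

Besides the shell and the picture viewer there is one more tool, called after "Request:" as name(argument=value, ...) on one line, values as JSON. apply_moves: Moves the arm, as the interface text tells. Its arguments: {"type":"object","properties":{"rows":{"type":"array","items":{"type":"array","items":{"type":"number"}}},"claw":{"type":"number"},"newtons":{"type":"number"}},"required":["rows"]}

```bash
mkdir -p pics; cat > h.py <<'E'
import numpy as np, cv2
from scipy.spatial.transform import Rotation as R
from bench import r
def save(p,n): cv2.imwrite('pics/'+n+'.png',cv2.cvtColor(p['pixels'],cv2.COLOR_RGB2BGR))
def att(p):
    a=np.array(p['attitude'],float)
    return a if a.shape==(3,3) else R.from_rotvec(a).as_matrix() if a.size==3 else R.from_quat(a).as_matrix()
def ray(p,uv):
    K=np.array(p['intrinsics']); v=np.linalg.solve(K,[uv[0],uv[1],1.]); d=att(p)@[v[0],-v[1],-v[2]]
    return np.array(p['eye'],float),d/np.linalg.norm(d)
def atz(p,uv,z):
    o,d=ray(p,uv); return o+d*(z-o[2])/d[2]
def tri(p1,u1,p2,u2):
    A=np.zeros((3,3));b=np.zeros(3);rs=[ray(p1,u1),ray(p2,u2)]
    for o,d in rs:
        M=np.eye(3)-np.outer(d,d);A+=M;b+=M@o
    x=np.linalg.solve(A,b); gap=[np.linalg.norm((np.eye(3)-np.outer(d,d))@(x-o)) for o,d in rs]
    return x,max(gap)
E
python3 - <<'E'
from h import *
s=r.grab_frame('scene');t=r.grab_frame('top')
save(s,'s0');save(t,'t0')
for p in(s,t): print({k:v for k,v in p.items() if k!='pixels'})
print(r.get_obs())
for n in ['carrier','bar','mat','glass','bottle_red','bottle_yellow','bottle_blue','coaster_red','coaster_yellow','coaster_blue']:
    for p,nm in((s,'s'),(t,'t')):
        print(n,nm,[(np.round(d['point']).tolist(),round(d['conf'],2)) for d in r.landmark_of(p,n)][:3],[(np.round(d['rect']).tolist(),round(d['conf'],2)) for d in r.search_frame(p,n)][:3])
E
```

```text
{'intrinsics': array([[423.80527635,   0.        , 270.73696023],
       [  0.        , 423.80527635, 207.84513326],
       [  0.        ,   0.        ,   1.        ]]), 'eye': array([ 1.10167211, -0.3683094 ,  0.84152545]), 'attitude': array([0.62762621, 0.35045823, 1.02301199]), 'shot': 1}
{'intrinsics': array([[510.1210397 ,   0.        , 284.85846204],
       [  0.        , 510.1210397 , 206.18713986],
       [  0.        ,   0.        ,   1.        ]]), 'eye': array([ 0.33236224, -0.06788726,  1.24625848]), 'attitude': array([ 0.15569757, -0.16723592, -1.5659949 ]), 'shot': 2}
{'clock': 0.1, 'joints': array([-1.39912132,  0.47773552,  0.0223429 ,  1.55635666, -0.01149668,
        1.10930566, -0.08308052]), 'qvel': array([ 5.96362956e-04,  8.75932454e-04, -7.67501928e-04, -1.55337005e-03,
       -3.60828829e-04,  3.90545745e-05, -9.13083346e-04]), 'tau': array([ 4.23722799e-03, -5.97761822e+01,  1.61374949e+00, -2.81954151e+01,
        1.28315753e-02,  5.07014774e-03,  3.34112633e-05]), 'tcp_pos': array([0.18625724, 0.64823165, 0.2304091 ]), 'orientation': array([-4.37959013e-01,
[... 1486 characters left out ...]
0.0, 32.0], 0.61)]
bottle_blue t [([122.0, 202.0], 0.89), ([118.0, 246.0], 0.74), ([164.0, 234.0], 0.52)] [([100.0, 231.0, 26.0, 23.0], 0.92), ([99.0, 187.0, 34.0, 26.0], 0.87), ([158.0, 223.0, 15.0, 19.0], 0.57)]
coaster_red s [([176.0, 267.0], 0.78)] [([158.0, 247.0, 33.0, 32.0], 0.64)]
coaster_red t [([376.0, 222.0], 0.81), ([168.0, 236.0], 0.19)] [([360.0, 208.0, 27.0, 30.0], 0.75)]
coaster_yellow s [([216.0, 222.0], 0.77)] [([204.0, 209.0, 28.0, 27.0], 0.75)]
coaster_yellow t [([319.0, 250.0], 0.65)] [([306.0, 236.0, 30.0, 26.0], 0.66)]
coaster_blue s [([278.0, 202.0], 0.64)] [([264.0, 192.0, 30.0, 22.0], 0.59)]
coaster_blue t [([251.0, 243.0], 0.6)] [([240.0, 230.0, 32.0, 28.0], 0.87)]
```

View pics/s0.png

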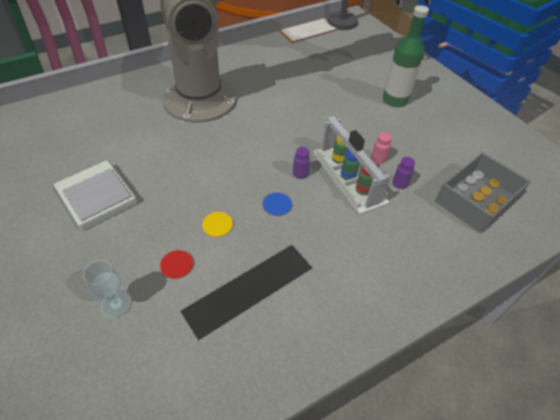

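View pics/t0.png

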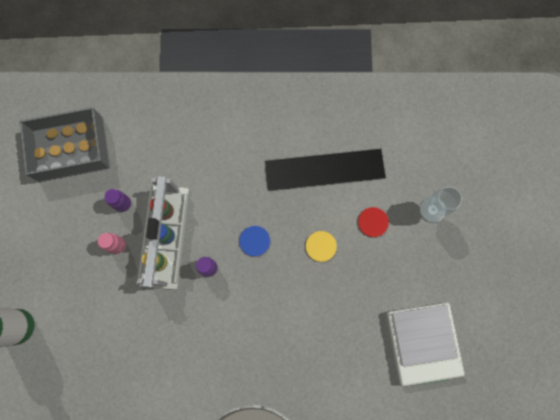

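The scene view shows the carrier at about (350,165) with the bar on top. Its bottles, from the robot side to the far side, are yellow, blue and red. The purple and pink look-alikes stand outside the carrier. The coasters are blue (278,204), yellow (218,224) and red (177,264), the mat is at (247,290) and the glass at (115,300). In the top view the bar runs from (160,180) to (149,283), with the grip at (153,229) and the mat at (325,169).

```bash
cat > m.py <<'E'
from h import *
s=r.grab_frame('scene');t=r.grab_frame('top')
def hsv(p): return cv2.cvtColor(p['pixels'],cv2.COLOR_RGB2HSV)
def blob(p,lo,hi,box):
    m=cv2.inRange(hsv(p),np.array(lo),np.array(hi)); z=np.zeros_like(m); x,y,w,h=box; z[y:y+h,x:x+w]=m[y:y+h,x:x+w]
    n,l,st,c=cv2.connectedComponentsWithStats(z); 
    i=1+np.argmax(st[1:,4]); return c[i],st[i],(l==i)
C={'red':([0,120,60],[8,255,255]),'yellow':([18,120,60],[32,255,255]),'blue':([100,120,50],[125,255,255])}
SB={'red':(150,240,55,45),'yellow':(195,200,45,45),'blue':(255,185,45,40)}
TB={'red':(350,200,50,45),'yellow':(300,225,45,45),'blue':(235,220,40,45)}
for c in C:
    a=blob(s,*C[c],SB[c]);b=blob(t,*C[c],TB[c])
    print(c,a[0],a[1],b[0],b[1],'tri',tri(s,a[0],t,b[0]),'z6',atz(s,a[0],.006),atz(t,b[0],.006))
K=([0,0,0],[180,255,55])
for p,bx in((s,(170,235,150,110)),(t,(255,140,140,60))):
    _,st,m=blob(p,*K,bx); cn=cv2.findContours(m.astype(np.uint8),0,2)[0][0]; (c,wh,an)=cv2.minAreaRect(cn)
    q=cv2.approxPolyDP(cv2.convexHull(cn),6,True)[:,0]
    Q=np.array([atz(p,u,.004)[:2] for u in q]);print('mat',st,q.tolist(),Q.round(4).tolist(),Q.mean(0))
    if len(Q)==4: print([np.linalg.norm(Q[i]-Q[i-1]).round(4) for i in range(4)])
for p,bx,n in((s,(300,100,110,120),'sc'),(t,(90,165,130,140),'tc')):
    x,y,w,h=bx; cv2.imwrite(f'pics/{n}.png',cv2.resize(cv2.cvtColor(p['pixels'][y:y+h,x:x+w],cv2.COLOR_RGB2BGR),None,fx=5,fy=5,interpolation=cv2.INTER_CUBIC)[:600])
print(R.from_rotvec(r.get_obs()['orientation']).as_matrix().round(3))
E
python3 m.py
```

```text
red [176.20718232 263.8301105 ] [160 250  33  29 724] [372.94670407 221.68162693] [358 207  31  30 713] tri (array([ 0.55186534, -0.29476612,  0.00594782]), np.float64(0.00014745864434992657)) z6 [ 0.55195641 -0.29463301  0.006     ] [ 0.55181396 -0.29489902  0.006     ]
yellow [217.15676568 223.89108911] [202 212  31  25 606] [320.63360882 245.92011019] [306 231  30  31 726] tri (array([ 0.4918268 , -0.16451741,  0.0056135 ]), np.float64(9.276872315098479e-05)) z6 [ 0.49214321 -0.16452548  0.006     ] [ 0.49174489 -0.16457431  0.006     ]
blue [276.896 203.564] [263 193  29  22 500] [254.23065903 240.63753582] [240 226  30  30 698] tri (array([ 0.50501776, -0.00213517,  0.00513259]), np.float64(4.82212207359462e-05)) z6 [ 0.50562044 -0.0025608   0.006     ] [ 0.50491751 -0.00213718  0.006     ]
mat [224 298  37  24  65] [[260, 298], [224, 321]] [[0.7192, -0.1667], [0.7296, -0.2578]] [ 0.72440114 -0.21226714]
mat [ 267  150  118   39 3277] [[380, 150], [383, 177], [268, 185], [267, 162]] [[0.7377, -0.3202], [0.6665, -0.3249], [0.6458, -0.0351], [0.7058, -0.0323]] [ 0.68893784 -0.17812977]
[np.float64(0.2896), np.float64(0.0713), np.float64(0.2905), np.float64(0.0601)]
[[-0.961  0.276  0.   ]
 [ 0.276  0.961  0.   ]
 [ 0.     0.    -1.   ]]
```

View pics/sc.png

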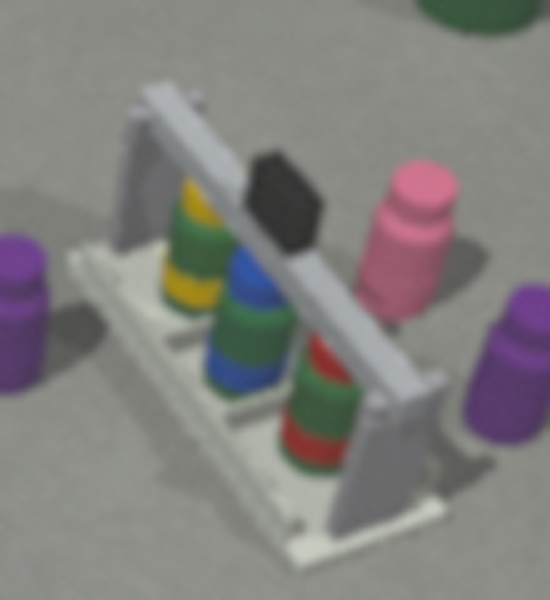

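View pics/tc.png

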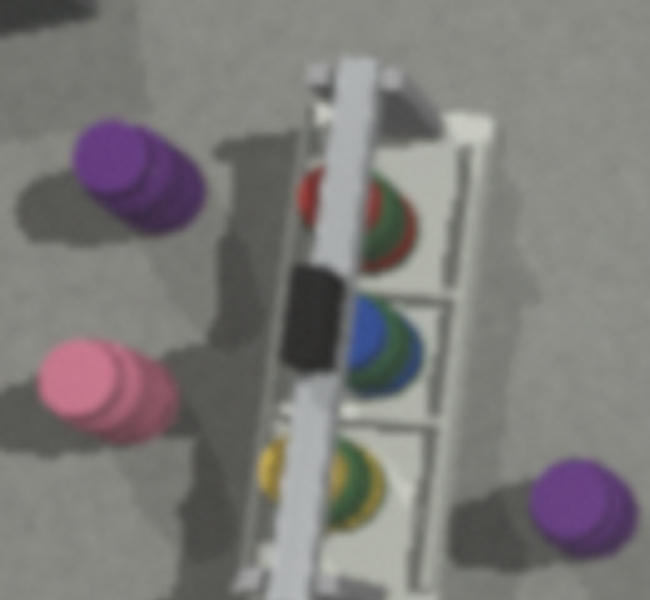

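The crops confirm the order in the carrier: yellow nearest the robot, blue in the middle under the grip, red farthest. The bar ends are sharp in both views. I'll fit the bar and mat to the network outlines in both views, with height left free.

```bash
cat >> h.py <<'E'
from scipy.optimize import minimize
def proj(p,X):
    c=(np.atleast_2d(X)-p['eye'])@att(p); c=c*[1,-1,-1]; v=c@np.array(p['intrinsics']).T; return v[:,:2]/v[:,2:]
def box(x,y,z0,z1): return np.array([[a,b,c] for a in(-x,x) for b in(-y,y) for c in(z0,z1)])
BAR=[box(.009,.125,0,.018),box(.009,.022,.018,.052)]; MAT=[box(.04,.15,0,.004)]
def cyl(rad,z0,z1): return np.array([[rad*np.cos(a),rad*np.sin(a),z] for a in np.linspace(0,6.28,40) for z in(z0,z1)])
BOT=[cyl(.022,0,.06),np.vstack([cyl(.022,.06,.06),cyl(.018,.067,.067)]),cyl(.018,.067,.085)]
def render(p,model,q,S=4):
    m=np.zeros((420*S,560*S),np.uint8); c,s=np.cos(q[3]),np.sin(q[3]); Rz=np.array([[c,-s,0],[s,c,0],[0,0,1]])
    for P in model:
        u=(proj(p,P@Rz.T+q[:3])+.5)*S-.5; cv2.fillConvexPoly(m,cv2.convexHull(np.round(u).astype(np.int32)),255)
    return cv2.resize(m,(560,420),interpolation=cv2.INTER_AREA)/255.
def fit(views,model,q0,free=(0,1,2,3)):
    """views: list of (picture, mask)"""
    free=list(free); q0=np.array(q0,float); sc=np.array([.004,.004,.004,.03])[free]
    def f(d,full=False):
        q=q0.copy(); q[free]+=d*sc
        if full: return q
        t=0
        for p,m in views:
            a=render(p,model,q); t+=1-np.minimum(a,m).sum()/np.maximum(a,m).sum()
        return t/len(views)
    d0=np.zeros(len(free)); sim=np.vstack([d0]+[d0+3*e for e in np.eye(len(free))])
    o=minimize(f,d0,method='Nelder-Mead',options=dict(initial_simplex=sim,xatol=.02,fatol=1e-4,maxiter=250))
    return f(o.x,True),1-o.fun
E
python3 - <<'E'
from h import *
s=r.grab_frame('scene');t=r.grab_frame('top')
def ol(n,p): return max(r.outline_of(p,n),key=lambda d:d['conf'])['pixels'].astype(float)
d=atz(t,(161.4,176.6),.117)-atz(t,(149,283),.117); yaw=np.arctan2(d[1],d[0])-np.pi/2
c=(atz(t,(161.4,176.6),.117)+atz(t,(149,283),.117))/2; print(c,yaw)
V=[(s,ol('bar',s)),(t,ol('bar',t))]
b=[c[0],c[1],.099,yaw]
for vs,fr in((V,(0,1,2,3)),(V[:1],(0,1,3)),(V[1:],(0,1,3))): print('bar',fit(vs,BAR,b,fr))
M=[]
for p in(s,t): M.append((p,ol('mat',p)))
for vs,fr in((M,(0,1,2,3)),(M[:1],(0,1,3)),(M[1:],(0,1,3))): print('mat',fit(vs,MAT,[.695,-.178,0,.07],fr))
print([m.sum() for _,m in V+M])
np.set_printoptions(suppress=True)
# cap/grip triangulation check: grip black blob in both
E
```

```text
[0.51669967 0.21336801 0.117     ] -1.6358715784026976
bar (array([ 0.51245312,  0.21690338,  0.09947445, -1.65191824]), np.float64(0.8864385165641612))
bar (array([ 0.51185899,  0.21762521,  0.099     , -1.65396824]), np.float64(0.8940608523481474))
bar (array([ 0.51309278,  0.21702548,  0.099     , -1.65178716]), np.float64(0.8831702940947033))
mat (array([ 0.68612584, -0.17797106,  0.00314403,  0.1057649 ]), np.float64(0.956120474075991))
mat (array([ 0.68366222, -0.17755064,  0.        ,  0.10717381]), np.float64(0.9569974392247271))
mat (array([ 0.68750447, -0.17774919,  0.        ,  0.10844486]), np.float64(0.9618610363413067))
[np.float64(969.0), np.float64(1147.0), np.float64(4360.0), np.float64(3563.0)]
```

```bash
cat >> h.py <<'E'
def plan(xyz,yaz):
    """delta from the measured pose to TCP xyz, tool down with tool-y azimuth yaz (mod pi)"""
    o=r.get_obs(); R0=R.from_rotvec(o['orientation']).as_matrix(); y=R0[:,1]; a0=np.arctan2(y[1],y[0])
    d=(yaz-a0+np.pi/2)%np.pi-np.pi/2; a=a0+d
    yy=np.array([np.cos(a),np.sin(a),0]); z=np.array([0,0,-1.]); Rt=np.c_[np.cross(yy,z),yy,z]
    sh=R0.T@(np.array(xyz)-o['tcp_pos'])/.25; tn=R.from_matrix(R0.T@Rt).as_rotvec()/(np.pi/2)
    print('t',round(o['clock'],2),'tcp',o['tcp_pos'].round(4),'yaz',round(a0,3),'q',o['joints'].round(2),'| shift',sh.round(4),'turn',tn.round(4))
E
python3 - <<'E'
from h import *
s=r.grab_frame('scene');t=r.grab_frame('top'); o=r.get_obs()
print('tcp px',proj(s,o['tcp_pos']),proj(t,o['tcp_pos']))
print('wine base',atz(s,(398,101),0),'top at',ray(s,(421,10)))
print('purple/pink',[atz(s,u,0).round(3) for u in((302,175),(380,160),(402,185))], 'glass',atz(s,(116,303),0),atz(t,(433,210),0))
for z in(.2,.25,.3,.35): print(z,atz(s,(421,10),z).round(3))
plan([.5125,.217,.231],1.489)
E
```

```text
tcp px [[411.86128013   8.29516622]] [[-100.27490884  392.71977417]]
wine base [0.31107087 0.56321762 0.        ] top at (array([ 1.10167211, -0.3683094 ,  0.84152545]), array([-0.59697646,  0.69102802, -0.40755292]))
purple/pink [array([0.445, 0.111, 0.   ]), array([0.501, 0.338, 0.   ]), array([0.606, 0.33 , 0.   ])] glass [ 0.57864462 -0.44338681  0.        ] [ 0.58237754 -0.44725424  0.        ]
0.2 [0.162 0.719 0.2  ]
0.25 [0.235 0.635 0.25 ]
0.3 [0.308 0.55  0.3  ]
0.35 [0.382 0.465 0.35 ]
t 2.6 tcp [0.1864 0.6488 0.2313] yaz 1.291 q [-1.4   0.48  0.02  1.56 -0.01  1.11 -0.08] | shift [-1.7306e+00 -1.2996e+00  1.2000e-03] turn [-0.    -0.    -0.126]
```

The tall green wine bottle at about (0.31, 0.56), top near z = 0.30, stands on the straight path. I'll go up and over it.

Request:
apply_moves(rows=[[0, 0, -0.25, 0, 0, 0], [0, 0, -0.5, 0, 0, 0], [0, 0, -0.72, 0, 0, 0], [0, 0, -0.84, 0, 0, 0], [0, 0, -0.84, 0, 0, 0]], claw=0.6)

```text
clock: 3.22
tcp_pos: [0.1867, 0.6496, 0.4447]
orientation: [0.438, 3.11, 0.009]
contact_force: [1.0, 0.6, -0.5]
grip_width: 0.0511
gripper_force: 0.0
```

Request:
apply_moves(rows=[[-0.15, -0.11, 0, 0, 0, 0], [-0.35, -0.26, 0, 0, 0, 0], [-0.55, -0.41, 0, 0, 0, 0], [-0.75, -0.56, 0, 0, 0, 0], [-0.95, -0.71, 0, 0, 0, 0]])

```text
clock: 3.85
tcp_pos: [0.3664, 0.4103, 0.4399]
orientation: [-0.438, -3.11, 0.003]
contact_force: [1.3, 0.4, -0.5]
grip_width: 0.0513
gripper_force: 0.0
```

Request:
apply_moves(rows=[[-0.2, -0.15, 0.1, 0, 0, -0.03], [-0.4, -0.3, 0.2, 0, 0, -0.06], [-0.6, -0.45, 0.4, 0, 0, -0.09], [-0.78, -0.59, 0.6, 0, 0, -0.126], [-0.78, -0.59, 0.75, 0, 0, -0.126]])

```text
clock: 4.47
tcp_pos: [0.5117, 0.2169, 0.2595]
orientation: [0.133, 3.137, 0.0]
contact_force: [0.2, 0.9, -0.5]
grip_width: 0.051
gripper_force: 0.0
```

```bash
python3 - <<'E'
from h import *
plan([.5125,.217,.115],1.489)
s=r.grab_frame('scene');t=r.grab_frame('top')
a=s['pixels'][60:240,220:440];b=t['pixels'][130:310,60:280]
cv2.imwrite('pics/g1.png',cv2.cvtColor(cv2.resize(np.hstack([a,b]),None,fx=1.8,fy=1.8,interpolation=2),cv2.COLOR_RGB2BGR))
E
```

```text
t 4.47 tcp [0.5117 0.2169 0.2595] yaz 1.486 q [-0.77  0.26  0.31  1.83 -0.09  1.07  1.06] | shift [-2.200e-03  5.000e-04  5.782e-01] turn [ 0.0002  0.0011 -0.0017]
```

View pics/g1.png

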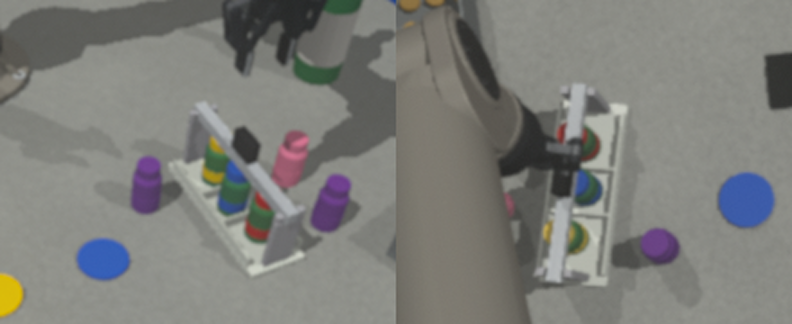

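The gripper is above the bar's grip: fingers at scene crop (265,60), grip at (245,145), jaws across the bar. Going down to the grip.

Request:
apply_moves(rows=[[-0.002, 0, 0.15, 0, 0, 0], [-0.002, 0, 0.3, 0, 0, 0], [-0.002, 0, 0.45, 0, 0, 0], [-0.002, 0, 0.55, 0, 0, 0], [-0.002, 0, 0.578, 0, 0, 0]])

```text
clock: 5.2
tcp_pos: [0.5095, 0.2203, 0.1153]
orientation: [-0.126, -3.137, 0.002]
contact_force: [-0.5, 0.9, 1.3]
grip_width: 0.0512
gripper_force: 0.0
```

Request:
apply_moves(rows=[[0, 0, 0, 0, 0, 0], [0, 0, 0, 0, 0, 0], [0, 0, 0, 0, 0, 0], [0, 0, 0, 0, 0, 0], [0, 0, 0, 0, 0, 0]], claw=0, newtons=50)

```text
clock: 5.82
tcp_pos: [0.5115, 0.22, 0.1176]
orientation: [0.129, 3.137, 0.002]
contact_force: [0.0, -0.5, 7.0]
grip_width: 0.0175
gripper_force: 52.4
```

```bash
python3 - <<'E'
from h import *
plan([.5125,.217,.115],1.489)
o=r.get_obs();print(o['contact_force'],o['moment'],o['gripper_force'],o['grip_width'])
E
```

```text
t 5.83 tcp [0.5115 0.22   0.1176] yaz 1.489 q [-0.73  0.43  0.27  1.96 -0.16  0.77  1.12] | shift [-0.0049 -0.0117  0.0102] turn [ 0.0008  0.0009 -0.0001]
[ 8.56584314e-04 -4.67939850e-01  7.03687670e+00] [-0.19410485  0.29924016  0.04942411] 52.36733078956604 0.017527021691120515
```

Request:
apply_moves(rows=[[0, 0, -0.05, 0, 0, 0], [0, 0, -0.12, 0, 0, 0], [0, 0, -0.2, 0, 0, 0], [0, 0, -0.3, 0, 0, 0], [0, 0, -0.4, 0, 0, 0]])

```text
clock: 6.45
tcp_pos: [0.5107, 0.2196, 0.2182]
orientation: [0.129, 3.139, 0.001]
contact_force: [0.3, -0.0, -2.7]
grip_width: 0.0174
gripper_force: 51.0
```

Request:
apply_moves(rows=[[0, 0, -0.12, 0, 0, 0], [0, 0, -0.25, 0, 0, 0], [0, 0, -0.35, 0, 0, 0], [0, 0, -0.36, 0, 0, 0]])

```text
clock: 6.95
tcp_pos: [0.5117, 0.2199, 0.309]
orientation: [0.129, 3.135, 0.004]
contact_force: [0.3, -0.6, -2.9]
grip_width: 0.0176
gripper_force: 51.2
```

```bash
python3 - <<'E'
from h import *
plan([.686,-.178,.25],.106)
s=r.grab_frame('scene');t=r.grab_frame('top')
def ol(n,p): return max(r.outline_of(p,n),key=lambda d:d['conf'])
a=ol('bar',s);b=ol('bar',t);o=r.get_obs();p=o['tcp_pos']
print(a['conf'],b['conf'],a['rect'],b['rect'],o['grip_width'],o['contact_force'])
x=a['pixels'][:]; 
im=s['pixels'].copy(); im[x]=im[x]//2+[120,0,0]
a2=im[40:220,240:440];b2=t['pixels'][120:300,60:260]
cv2.imwrite('pics/g2.png',cv2.cvtColor(cv2.resize(np.hstack([a2,b2]),None,fx=1.9,fy=1.9,interpolation=2),cv2.COLOR_RGB2BGR))
print(fit([(s,x.astype(float))],BAR,[p[0],p[1],p[2]-.0155,-1.653]))
E
```

```text
t 6.95 tcp [0.5117 0.2199 0.309 ] yaz 1.489 q [-0.78  0.21  0.32  1.77 -0.07  1.17  1.04] | shift [-0.8245 -1.5298  0.2345] turn [3.100e-03 6.000e-04 8.802e-01]
0.69 0.95 [341.3, 50.6, 68.0, 67.1] [116.5, 153.9, 26.8, 123.9] 0.017003310730074408 [ 0.04513453 -0.6017736  -3.22820652]
(array([ 0.49836113,  0.23472527,  0.27563277, -1.65210353]), np.float64(0.8128256888016921))
```

View pics/g2.png

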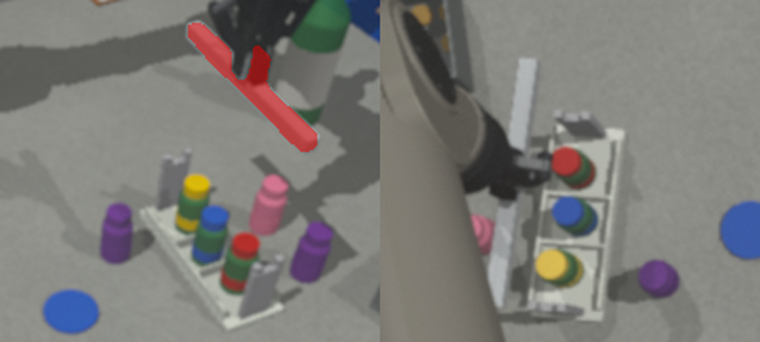

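The bar is out and level at scene crop (250,85). All three bottles stand in the carrier, caps at crop (197,185), (213,220) and (245,245). Carrying the bar towards the mat, turning as it goes.

Request:
apply_moves(rows=[[-0.08, -0.15, 0, 0, 0, 0.09], [-0.18, -0.34, 0, 0, 0, 0.2], [-0.28, -0.53, 0, 0, 0, 0.31], [-0.38, -0.72, 0, 0, 0, 0.42], [-0.48, -0.9, 0, 0, 0, 0.53]])

```text
clock: 7.78
tcp_pos: [0.6118, -0.0161, 0.3051]
orientation: [-1.394, -2.813, 0.002]
contact_force: [0.9, 1.0, -2.4]
grip_width: 0.0173
gripper_force: 51.1
```

```bash
python3 - <<'E'
from h import *
plan([.686,-.178,.25],.106)
E
```

```text
t 7.78 tcp [ 0.6118 -0.0161  0.3051] yaz 0.651 q [-0.51  0.35  0.57  1.65 -0.2   1.2   0.76] | shift [-0.6952 -0.1558  0.2201] turn [-1.300e-03 -2.000e-04  3.467e-01]
```

Request:
apply_moves(rows=[[-0.2, -0.04, 0.05, 0, 0, 0.1], [-0.4, -0.09, 0.1, 0, 0, 0.2], [-0.58, -0.13, 0.2, 0, 0, 0.3], [-0.695, -0.156, 0.4, 0, 0, 0.347], [-0.695, -0.156, 0.5, 0, 0, 0.347]])

```text
clock: 8.4
tcp_pos: [0.6849, -0.1788, 0.1765]
orientation: [-2.098, -2.334, 0.008]
contact_force: [0.9, 0.5, -1.6]
grip_width: 0.0174
gripper_force: 51.0
```

Request:
apply_moves(rows=[[0, 0, 0.1, 0, 0, 0], [0, 0, 0.2, 0, 0, 0], [0, 0, 0.3, 0, 0, 0], [0, 0, 0.3, 0, 0, 0]])

```text
clock: 8.9
tcp_pos: [0.6848, -0.1749, 0.1028]
orientation: [-2.09, -2.337, 0.005]
contact_force: [-0.9, -0.1, -2.6]
grip_width: 0.0172
gripper_force: 50.9
```

```bash
python3 - <<'E'
from h import *
plan([.686,-.178,.022],.106)
s=r.grab_frame('scene');t=r.grab_frame('top')
o=r.get_obs();p=o['tcp_pos']
x=max(r.outline_of(s,'bar'),key=lambda d:d['conf'])
print(x['conf'],x['rect'],fit([(s,x['pixels'].astype(float))],BAR,[p[0],p[1],p[2]-.018,.106-np.pi],(0,1,3)))
for b in ('red','yellow','blue'): print(b,[(np.round(d['rect']).tolist(),round(d['conf'],2)) for p in(s,t) for d in r.search_frame(p,'bottle_'+b)])
a2=s['pixels'][200:380,120:340];b2=t['pixels'][100:280,200:420]
cv2.imwrite('pics/g3.png',cv2.cvtColor(cv2.resize(np.hstack([a2,b2]),None,fx=1.8,fy=1.8,interpolation=2),cv2.COLOR_RGB2BGR))
E
```

```text
t 8.9 tcp [ 0.6848 -0.1749  0.1028] yaz 0.111 q [-0.22  0.73  0.6   1.6  -0.47  0.97  0.64] | shift [-0.0136  0.0056  0.323 ] turn [-0.0041 -0.0012  0.0035]
0.61 [195.1, 233.6, 104.4, 66.0] (array([ 0.68540322, -0.17936296,  0.08813528, -3.02724281]), np.float64(0.6705030707647716))
red [([354.0, 162.0, 23.0, 34.0], 0.7), ([151.0, 196.0, 25.0, 23.0], 0.62)]
yellow [([290.0, 147.0, 23.0, 31.0], 0.88), ([331.0, 130.0, 21.0, 35.0], 0.61)]
blue [([340.0, 149.0, 19.0, 30.0], 0.84), ([372.0, 132.0, 20.0, 31.0], 0.71), ([393.0, 157.0, 22.0, 32.0], 0.59), ([100.0, 189.0, 29.0, 21.0], 0.97), ([100.0, 235.0, 23.0, 21.0], 0.85), ([149.0, 222.0, 22.0, 15.0], 0.44)]
```

View pics/g3.png

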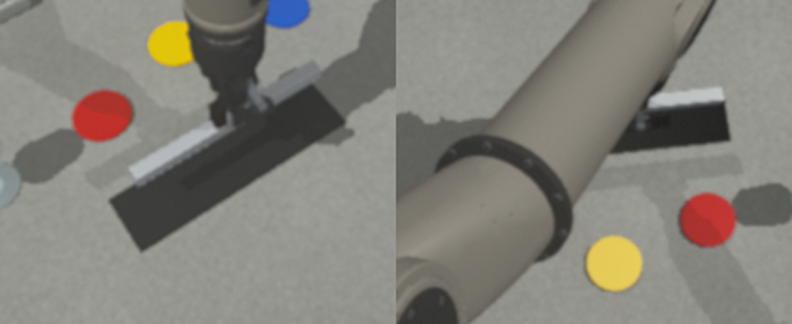

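The bar hangs parallel above the mat, roughly centred. Scene crop: bar (225,120), mat (225,165). Lowering.

Request:
apply_moves(rows=[[-0.01, 0.005, 0.1, -0.004, 0, 0.003], [-0.0136, 0.0056, 0.2, -0.004, 0, 0.003], [-0.0136, 0.0056, 0.26, -0.004, 0, 0.003], [-0.0136, 0.0056, 0.295, -0.004, 0, 0.003], [-0.0136, 0.0056, 0.3, -0.004, 0, 0.003]])

```text
clock: 9.98
tcp_pos: [0.6887, -0.179, 0.0308]
orientation: [2.097, 2.334, 0.007]
contact_force: [0.1, -0.8, -2.3]
grip_width: 0.017
gripper_force: 51.1
```

Request:
apply_moves(rows=[[0, 0, 0.006, 0, 0, 0], [0, 0, 0.012, 0, 0, 0], [0, 0, 0.018, 0, 0, 0], [0, 0, 0.022, 0, 0, 0], [0, 0, 0.022, 0, 0, 0]])

```text
clock: 10.6
tcp_pos: [0.6889, -0.179, 0.0258]
orientation: [2.097, 2.334, 0.007]
contact_force: [-0.1, -0.2, -2.2]
grip_width: 0.0174
gripper_force: 51.1
```

```bash
python3 - <<'E'
from h import *
plan([.686,-.178,.022],.106)
s=r.grab_frame('scene');t=r.grab_frame('top')
o=r.get_obs();print(o['contact_force'],o['moment'])
a2=s['pixels'][200:380,120:340];b2=t['pixels'][100:280,200:420]
cv2.imwrite('pics/g4.png',cv2.cvtColor(cv2.resize(np.hstack([a2,b2]),None,fx=1.8,fy=1.8,interpolation=2),cv2.COLOR_RGB2BGR))
E
```

```text
t 10.6 tcp [ 0.6889 -0.179   0.0258] yaz 0.107 q [-0.18  0.82  0.54  1.62 -0.53  0.84  0.69] | shift [ 0.0054 -0.0112  0.0152] turn [ 0.004  -0.0001  0.0004]
[-0.69339075  0.59068904 -3.02178509] [0.01803319 0.03103084 0.01412561]
```

View pics/g4.png

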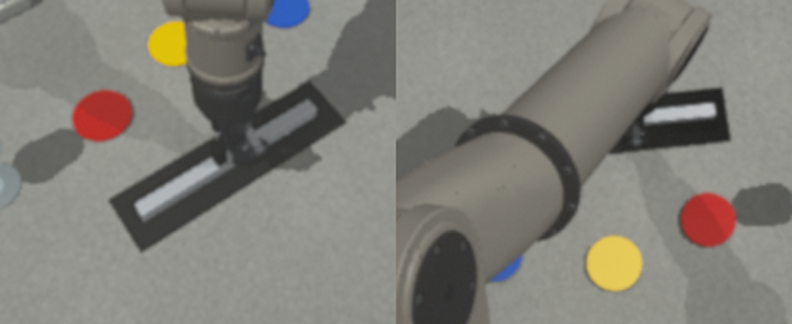

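The bar is just above the mat and well centred. I'll nudge about 2 mm in x and set it down.

Request:
apply_moves(rows=[[0.002, -0.008, 0.004, 0, 0, 0], [0.002, -0.008, 0.008, 0, 0, 0], [0.002, -0.008, 0.012, 0, 0, 0], [0.002, -0.008, 0.016, 0, 0, 0], [0.002, -0.008, 0.02, 0, 0, 0]])

```text
clock: 11.32
tcp_pos: [0.687, -0.1787, 0.0227]
orientation: [2.097, 2.334, 0.008]
contact_force: [-6.7, 4.0, 16.9]
grip_width: 0.0174
gripper_force: 53.9
```

Contact at 17 N. I'll ease back 0.7 mm, release and retreat.

Request:
apply_moves(rows=[[0, 0, -0.003, 0, 0, 0], [0, 0, -0.003, 0, 0, 0], [0, 0, -0.003, 0, 0, 0], [0, 0, -0.003, 0, 0, 0]], claw=0.5)

```text
clock: 11.82
tcp_pos: [0.6869, -0.1788, 0.0214]
orientation: [2.097, 2.333, 0.007]
contact_force: [-0.4, -0.4, 0.5]
grip_width: 0.0426
gripper_force: 0.0
```

Request:
apply_moves(rows=[[0, 0, -0.1, 0, 0, 0], [0, 0, -0.3, 0, 0, 0], [0, 0, -0.5, 0, 0, 0], [0, 0, -0.75, 0, 0, 0], [0, 0, -0.9, 0, 0, 0]])

```text
clock: 12.45
tcp_pos: [0.6863, -0.1801, 0.2524]
orientation: [2.095, 2.329, 0.012]
contact_force: [-0.1, 0.5, -1.0]
grip_width: 0.0428
gripper_force: 0.0
```

```bash
cat > b.py <<'E'
from h import *
import sys
HUE={'red':([0,110,60],[8,255,255]),'yellow':([18,110,60],[32,255,255]),'blue':([100,120,40],[122,255,255])}
SX,TX=(300,90,110,130),(90,160,130,150)
def cap(p,c,bx,top=True):
    m=cv2.inRange(cv2.cvtColor(p['pixels'],cv2.COLOR_RGB2HSV),*map(np.array,HUE[c])); x,y,w,h=bx
    z=np.zeros_like(m); z[y:y+h,x:x+w]=m[y:y+h,x:x+w]
    n,l,st,ce=cv2.connectedComponentsWithStats(z); return [(ce[i].round(1).tolist(),st[i].tolist()) for i in range(1,n) if st[i][4]>25]
if __name__=='__main__':
    s=r.grab_frame('scene');t=r.grab_frame('top')
    for c in HUE:
        print(c,'S',cap(s,c,SX),'T',cap(t,c,TX))
    x=[max(r.outline_of(p,'bar'),key=lambda d:d['conf'])['pixels'].astype(float) for p in(s,t)]
    print('bar',[fit([(p,m)],BAR,[.686,-.178,.004,.106-np.pi],(0,1,3)) for p,m in zip((s,t),x)])
    save(t,'t5');cv2.imwrite('pics/g5.png',cv2.cvtColor(cv2.resize(np.hstack([s['pixels'][90:220,290:420],t['pixels'][160:290,90:220]]),None,fx=3,fy=3,interpolation=2),cv2.COLOR_RGB2BGR))
E
python3 b.py
```

```text
red S [([369.0, 168.9], [362, 163, 15, 13, 148]), ([362.0, 189.0], [357, 185, 12, 8, 48])] T [([157.4, 204.7], [150, 198, 16, 15, 180])]
yellow S [([342.8, 138.1], [336, 132, 14, 13, 150]), ([337.8, 157.5], [333, 153, 11, 9, 66])] T [([150.4, 259.2], [143, 252, 16, 16, 211]), ([163.3, 263.7], [159, 257, 7, 13, 26])]
blue S [([352.6, 154.6], [347, 149, 13, 13, 134]), ([347.1, 174.3], [342, 170, 14, 8, 58])] T [([158.5, 230.7], [152, 224, 14, 14, 163])]
bar [(array([ 0.68563517, -0.18093273,  0.004     , -3.03733628]), np.float64(0.9367822648110126)), (array([ 0.68883405, -0.1825422 ,  0.004     , -3.03750741]), np.float64(0.29815327793167135))]
```

View pics/g5.png

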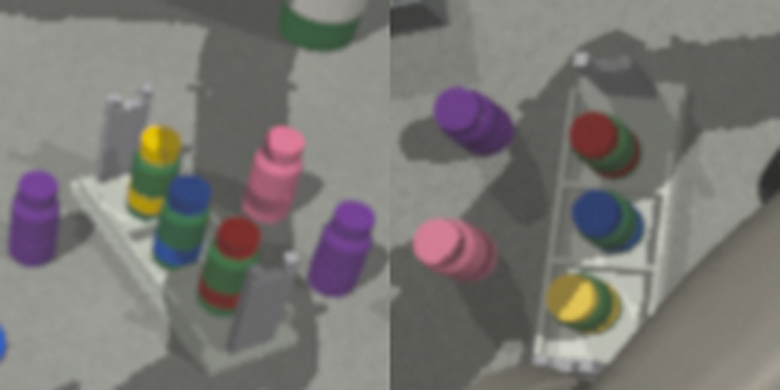

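The three bottles stand upright; in the left (scene) crop the caps are at (160,145), (188,195) and (237,240). Now fitting the cap masks in both views.

```bash
cat >> b.py <<'E'
CAP=[cyl(.018,.067,.085)]
def capmask(p,c,bx):
    m=cv2.inRange(cv2.cvtColor(p['pixels'],cv2.COLOR_RGB2HSV),*map(np.array,HUE[c])); x,y,w,h=bx
    z=np.zeros_like(m); z[y:y+h,x:x+w]=m[y:y+h,x:x+w]
    n,l,st,ce=cv2.connectedComponentsWithStats(z); return (l==1+np.argmax(st[1:,4])).astype(float)
E
python3 - <<'E'
from b import *
s=r.grab_frame('scene');t=r.grab_frame('top')
G={'yellow':(.451,.222),'blue':(.5125,.217),'red':(.574,.212)}
for c in G:
    V=[(s,capmask(s,c,SX)),(t,capmask(t,c,TX))]
    print(c,[(a[0].round(4).tolist(),a[1].round(2)) for a in (fit(V,CAP,[*G[c],.012,0],(0,1,2)),fit(V[:1],CAP,[*G[c],.012,0],(0,1)),fit(V[1:],CAP,[*G[c],.012,0],(0,1)))])
plan([.574,.212,.2],1.489)
E
```

```text
yellow [([0.4511, 0.2285, 0.0124, 0.0], np.float64(0.87)), ([0.4494, 0.2295, 0.012, 0.0], np.float64(0.87)), ([0.4511, 0.2281, 0.012, 0.0], np.float64(0.88))]
blue [([0.5159, 0.2125, 0.0108, 0.0], np.float64(0.72)), ([0.5127, 0.2139, 0.012, 0.0], np.float64(0.74)), ([0.517, 0.2131, 0.012, 0.0], np.float64(0.71))]
red [([0.5769, 0.2186, 0.0126, 0.0], np.float64(0.77)), ([0.575, 0.2211, 0.012, 0.0], np.float64(0.77)), ([0.577, 0.2176, 0.012, 0.0], np.float64(0.79))]
t 12.75 tcp [ 0.6849 -0.1786  0.2461] yaz 0.107 q [-0.26  0.6   0.68  1.49 -0.39  1.19  0.58] | shift [ 1.6006 -0.2758  0.1842] turn [ 0.0031  0.0019 -0.8801]
```

Request:
apply_moves(rows=[[0.18, -0.02, 0, 0, 0, -0.1], [0.38, -0.05, 0, 0, 0, -0.2], [0.58, -0.09, 0, 0, 0, -0.3], [0.78, -0.13, 0, 0, 0, -0.4], [0.98, -0.17, 0, 0, 0, -0.5]], claw=1)

```text
clock: 13.38
tcp_pos: [0.6157, 0.0617, 0.2451]
orientation: [1.037, 2.962, 0.002]
contact_force: [0.9, 0.5, 0.5]
grip_width: 0.0851
gripper_force: 0.0
```

```bash
python3 - <<'E'
from h import *
plan([.5765,.219,.2],1.489)
E
```

```text
t 13.38 tcp [0.6157 0.0617 0.2451] yaz 0.897 q [-0.57  0.4   0.49  1.71 -0.21  1.08  0.88] | shift [0.5155 0.3935 0.1797] turn [ 0.0009  0.0023 -0.3767]
```

Request:
apply_moves(rows=[[0.15, 0.11, 0, 0, 0, -0.1], [0.3, 0.22, 0, 0, 0, -0.2], [0.45, 0.33, 0.1, 0, 0, -0.3], [0.515, 0.393, 0.15, 0, 0, -0.377], [0.515, 0.393, 0.18, 0, 0, -0.377]])

```text
clock: 14.0
tcp_pos: [0.5773, 0.2194, 0.1992]
orientation: [0.131, 3.136, 0.0]
contact_force: [0.0, -0.7, -0.8]
grip_width: 0.0853
gripper_force: 0.0
```

Request:
apply_moves(rows=[[0, 0, 0.01, 0, 0, 0], [0, 0, 0.01, 0, 0, 0]])

```text
clock: 14.25
tcp_pos: [0.5796, 0.2154, 0.1988]
orientation: [0.142, 3.132, 0.0]
contact_force: [0.9, 1.0, 0.2]
grip_width: 0.0855
gripper_force: 0.0
```

```bash
python3 - <<'E'
from b import *
plan([.5765,.219,.068],1.489)
E
```

```text
t 14.25 tcp [0.5796 0.2154 0.1988] yaz 1.48 q [-0.69  0.42  0.31  1.75 -0.15  0.98  1.15] | shift [0.0169 0.013  0.5231] turn [ 0.0002  0.0041 -0.0057]
```

Request:
apply_moves(rows=[[0.017, 0.013, 0.13, 0, 0, -0.006], [0.017, 0.013, 0.27, 0, 0, -0.006], [0.017, 0.013, 0.4, 0, 0, -0.006], [0.017, 0.013, 0.5, 0, 0, -0.006], [0.017, 0.013, 0.523, 0, 0, -0.006]])

```text
clock: 14.88
tcp_pos: [0.5755, 0.2197, 0.0669]
orientation: [0.124, 3.135, -0.001]
contact_force: [-0.6, -0.1, 1.0]
grip_width: 0.0854
gripper_force: 0.0
```

```bash
python3 - <<'E'
from b import *
plan([.5765,.219,.068],1.489)
s=r.grab_frame('scene')
cv2.imwrite('pics/g6.png',cv2.cvtColor(cv2.resize(s['pixels'][90:220,290:420],None,fx=4,fy=4,interpolation=2),cv2.COLOR_RGB2BGR))
E
```

```text
t 14.88 tcp [0.5755 0.2197 0.0669] yaz 1.491 q [-0.66  0.58  0.26  1.84 -0.21  0.73  1.2 ] | shift [-0.0043 -0.0026 -0.0042] turn [-0.0002  0.0029  0.0015]
```

View pics/g6.png

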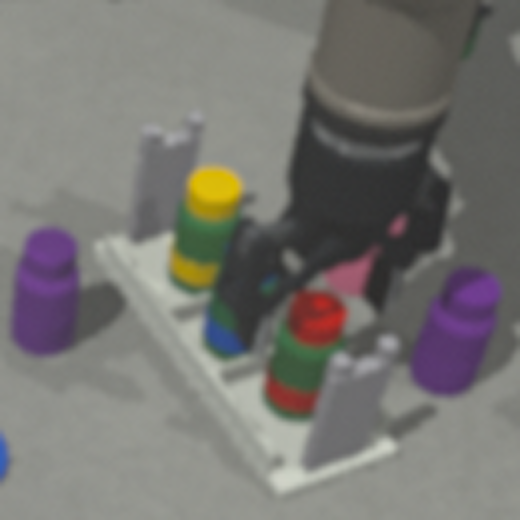

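The fingers straddle the red cap: tips at crop (245,340) and (388,300), cap at (318,315). Closing.

Request:
apply_moves(rows=[[0, 0, 0, 0, 0, 0], [0, 0, 0, 0, 0, 0], [0, 0, 0, 0, 0, 0], [0, 0, 0, 0, 0, 0], [0, 0, 0, 0, 0, 0]], claw=0, newtons=45)

```text
clock: 15.55
tcp_pos: [0.5767, 0.2205, 0.0695]
orientation: [0.122, 3.131, 0.002]
contact_force: [-1.6, -1.6, 7.2]
grip_width: 0.0392
gripper_force: 43.2
```

Request:
apply_moves(rows=[[0, 0, -0.06, 0, 0, 0], [0, 0, -0.16, 0, 0, 0], [0, 0, -0.3, 0, 0, 0], [0, 0, -0.45, 0, 0, 0], [0, 0, -0.6, 0, 0, 0]])

```text
clock: 16.18
tcp_pos: [0.5746, 0.2212, 0.2201]
orientation: [0.121, 3.133, 0.002]
contact_force: [0.0, -0.1, -1.1]
grip_width: 0.0393
gripper_force: 42.9
```

```bash
python3 - <<'E'
from b import *
plan([.552,-.2948,.22],1.489)
E
```

```text
t 16.18 tcp [0.5746 0.2212 0.2201] yaz 1.494 q [-0.71  0.4   0.32  1.74 -0.14  1.02  1.15] | shift [-0.0685 -2.0649 -0.0028] turn [0.0011 0.0042 0.003 ]
```

Request:
apply_moves(rows=[[-0.01, -0.12, 0, 0, 0, 0], [-0.01, -0.33, 0, 0, 0, 0], [-0.02, -0.55, 0, 0, 0, 0], [-0.03, -0.77, 0, 0, 0, 0], [-0.034, -0.99, 0, 0, 0, 0]])

```text
clock: 16.8
tcp_pos: [0.5641, -0.0278, 0.2188]
orientation: [0.12, 3.132, 0.002]
contact_force: [0.6, -0.9, -1.9]
grip_width: 0.039
gripper_force: 42.9
```

Request:
apply_moves(rows=[[-0.01, -0.22, 0, 0, 0, 0], [-0.01, -0.44, 0, 0, 0, 0], [-0.02, -0.66, 0, 0, 0, 0], [-0.03, -0.87, 0, 0, 0, 0], [-0.034, -1.0, 0, 0, 0, 0]])

```text
clock: 17.42
tcp_pos: [0.5527, -0.2794, 0.2186]
orientation: [0.125, 3.132, -0.0]
contact_force: [0.0, 0.6, -1.4]
grip_width: 0.0394
gripper_force: 43.0
```

Request:
apply_moves(rows=[[0, -0.05, 0.1, 0, 0, 0], [0, -0.075, 0.2, 0, 0, 0], [0, -0.075, 0.3, 0, 0, 0], [0, -0.075, 0.4, 0, 0, 0], [0, -0.075, 0.4, 0, 0, 0]])

```text
clock: 18.05
tcp_pos: [0.5516, -0.2938, 0.1164]
orientation: [0.121, 3.136, 0.004]
contact_force: [-1.1, -0.5, -0.9]
grip_width: 0.0395
gripper_force: 43.2
```

```bash
python3 - <<'E'
from b import *
plan([.552,-.2948,.0635],1.489)
o=r.get_obs();print(o['gripper_force'],o['grip_width'])
s=r.grab_frame('scene')
cv2.imwrite('pics/g7.png',cv2.cvtColor(cv2.resize(s['pixels'][180:330,70:250],None,fx=3,fy=3,interpolation=2),cv2.COLOR_RGB2BGR))
E
```

```text
t 18.05 tcp [ 0.5516 -0.2938  0.1164] yaz 1.494 q [ 0.08  0.55  0.42  1.8  -0.29  0.85  2.14] | shift [-0.0013 -0.0043  0.2115] turn [0.0017 0.0019 0.0032]
43.15999126061797 0.039517955742738045
```

View pics/g7.png

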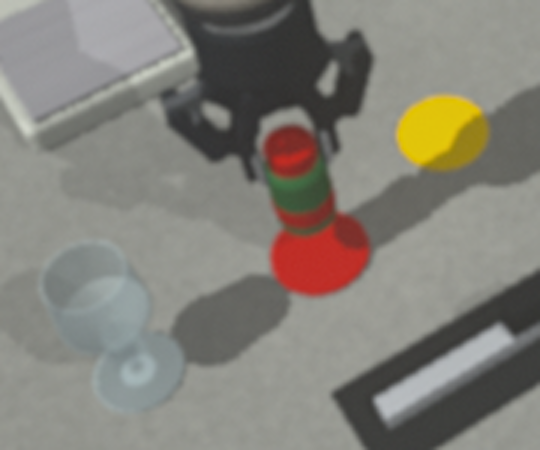

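The bottle hangs upright over the red coaster at crop (320,255), well clear of the glass at (110,320). Lowering.

Request:
apply_moves(rows=[[0, -0.004, 0.07, 0, 0, 0], [0, -0.004, 0.13, 0, 0, 0], [0, -0.004, 0.175, 0, 0, 0], [0, -0.004, 0.195, 0, 0, 0], [0, -0.004, 0.2, 0, 0, 0]])

```text
clock: 18.73
tcp_pos: [0.5528, -0.2958, 0.0671]
orientation: [0.121, 3.133, 0.002]
contact_force: [0.0, -0.7, -0.7]
grip_width: 0.0392
gripper_force: 43.2
```

Request:
apply_moves(rows=[[0, 0, 0.004, 0, 0, 0], [0, 0, 0.008, 0, 0, 0], [0, 0, 0.012, 0, 0, 0], [0, 0, 0.012, 0, 0, 0]])

```text
clock: 19.23
tcp_pos: [0.5529, -0.2958, 0.0645]
orientation: [0.121, 3.133, 0.002]
contact_force: [0.5, -0.1, -2.0]
grip_width: 0.0389
gripper_force: 43.2
```

Request:
apply_moves(rows=[[0, 0, 0.003, 0, 0, 0], [0, 0, 0.006, 0, 0, 0], [0, 0, 0.009, 0, 0, 0], [0, 0, 0.009, 0, 0, 0]])

```text
clock: 19.73
tcp_pos: [0.5533, -0.2961, 0.0636]
orientation: [0.121, 3.132, 0.002]
contact_force: [-2.0, 1.0, 9.9]
grip_width: 0.0392
gripper_force: 46.0
```

Contact at 10 N. Releasing, then lifting straight up.

Request:
apply_moves(rows=[[0, 0, -0.003, 0, 0, 0], [0, 0, -0.003, 0, 0, 0], [0, 0, -0.003, 0, 0, 0], [0, 0, -0.003, 0, 0, 0], [0, 0, -0.003, 0, 0, 0]], claw=1)

```text
clock: 20.35
tcp_pos: [0.5529, -0.2958, 0.0628]
orientation: [0.121, 3.133, 0.002]
contact_force: [0.1, 0.0, 0.2]
grip_width: 0.0856
gripper_force: 0.0
```

Request:
apply_moves(rows=[[0, 0, -0.1, 0, 0, 0], [0, 0, -0.25, 0, 0, 0], [0, 0, -0.4, 0, 0, 0], [0, 0, -0.55, 0, 0, 0], [0, 0, -0.6, 0, 0, 0]])

```text
clock: 20.98
tcp_pos: [0.5529, -0.2967, 0.2153]
orientation: [0.121, 3.129, -0.0]
contact_force: [0.5, 0.1, 0.8]
grip_width: 0.0855
gripper_force: 0.0
```

```bash
python3 - <<'E'
from b import *
plan([.515,.2135,.215],1.489)
s=r.grab_frame('scene');t=r.grab_frame('top')
m=capmask(s,'red',(140,200,70,70)); i=np.argwhere(m); print('red',i.min(0),i.max(0))
print([fit([(s,m)],CAP,[.552,-.295,.006,0],(0,1))])
for c,g in(('blue',(.515,.2135)),('yellow',(.4505,.2285))):
    print(c,fit([(s,capmask(s,c,SX))],CAP,[*g,.012,0],(0,1)))
E
```

```text
t 20.98 tcp [ 0.5529 -0.2967  0.2153] yaz 1.493 q [ 0.05  0.44  0.47  1.72 -0.23  1.03  2.09] | shift [ 3.0900e-01  2.0228e+00 -1.6000e-03] turn [0.0001 0.0063 0.0028]
red [251 160] [269 192]
[(array([ 0.59767981, -0.31524743,  0.006     ,  0.        ]), np.float64(0.24193548387096775))]
blue (array([0.51348301, 0.21328908, 0.012     , 0.        ]), np.float64(0.8337976648731419))
yellow (array([0.45048975, 0.22951733, 0.012     , 0.        ]), np.float64(0.8898901398220448))
```

Request:
apply_moves(rows=[[0.02, 0.12, 0, 0, 0, 0], [0.05, 0.33, 0, 0, 0, 0], [0.08, 0.55, 0, 0, 0, 0], [0.12, 0.77, 0, 0, 0, 0], [0.155, 0.99, 0, 0, 0, 0]])

```text
clock: 21.7
tcp_pos: [0.531, -0.0442, 0.2112]
orientation: [0.121, 3.136, 0.001]
contact_force: [0.9, -0.2, 0.2]
grip_width: 0.0855
gripper_force: 0.0
```

Request:
apply_moves(rows=[[0.03, 0.22, 0, 0, 0, 0], [0.06, 0.44, 0, 0, 0, 0], [0.09, 0.66, 0, 0, 0, 0], [0.12, 0.87, 0, 0, 0, 0], [0.155, 1.0, 0, 0, 0, 0]])

```text
clock: 22.32
tcp_pos: [0.5114, 0.209, 0.211]
orientation: [0.116, 3.136, 0.0]
contact_force: [0.7, -0.6, 0.2]
grip_width: 0.0855
gripper_force: 0.0
```

Request:
apply_moves(rows=[[0, 0.01, 0, 0, 0.006, 0], [0, 0.02, 0, 0, 0.006, 0], [0, 0.02, 0, 0, 0.006, 0]])

```text
clock: 22.7
tcp_pos: [0.5136, 0.2096, 0.2125]
orientation: [-0.124, -3.135, -0.001]
contact_force: [0.4, 0.0, -0.4]
grip_width: 0.0853
gripper_force: 0.0
```

```bash
python3 - <<'E'
from b import *
plan([.5145,.2133,.068],1.489)
E
```

```text
t 22.7 tcp [0.5136 0.2096 0.2125] yaz 1.492 q [-0.74  0.31  0.3   1.88 -0.11  0.97  1.1 ] | shift [-0.0047  0.015   0.5778] turn [ 0.0001 -0.0024  0.0016]
```

Request:
apply_moves(rows=[[-0.005, 0.015, 0.14, 0, 0, 0], [-0.005, 0.015, 0.29, 0, 0, 0], [-0.005, 0.015, 0.43, 0, 0, 0], [-0.005, 0.015, 0.55, 0, 0, 0], [-0.005, 0.015, 0.575, 0, 0, 0]])

```text
clock: 23.32
tcp_pos: [0.5135, 0.2131, 0.0676]
orientation: [-0.124, -3.133, 0.002]
contact_force: [0.3, 0.5, 0.9]
grip_width: 0.0854
gripper_force: 0.0
```

Request:
apply_moves(rows=[[0, 0, 0, 0, 0, 0], [0, 0, 0, 0, 0, 0], [0, 0, 0, 0, 0, 0], [0, 0, 0, 0, 0, 0], [0, 0, 0, 0, 0, 0]], claw=0)

```text
clock: 23.95
tcp_pos: [0.5155, 0.215, 0.071]
orientation: [-0.122, -3.138, -0.004]
contact_force: [-1.3, -1.4, 7.3]
grip_width: 0.0384
gripper_force: 43.3
```

Request:
apply_moves(rows=[[0, 0, -0.06, 0, 0, 0], [0, 0, -0.16, 0, 0, 0], [0, 0, -0.3, 0, 0, 0], [0, 0, -0.45, 0, 0, 0], [0, 0, -0.6, 0, 0, 0]])

```text
clock: 24.58
tcp_pos: [0.5148, 0.2146, 0.2215]
orientation: [-0.121, -3.137, -0.003]
contact_force: [0.6, -0.4, -2.1]
grip_width: 0.0385
gripper_force: 43.2
```

```bash
python3 - <<'E'
from b import *
plan([.505,-.0022,.22],1.489)
E
```

```text
t 24.57 tcp [0.5148 0.2146 0.2215] yaz 1.494 q [-0.75  0.3   0.31  1.87 -0.11  0.99  1.09] | shift [-0.0278 -0.8678  0.0046] turn [ 0.0011 -0.0017  0.003 ]
```

Request:
apply_moves(rows=[[-0.01, -0.15, 0, 0, 0, 0], [-0.02, -0.37, 0, 0, 0, 0], [-0.028, -0.59, 0, 0, 0, 0], [-0.028, -0.78, 0.05, 0, 0, 0], [-0.028, -0.868, 0.15, 0, 0, 0]])

```text
clock: 25.2
tcp_pos: [0.5056, -0.0053, 0.1831]
orientation: [0.127, 3.139, 0.003]
contact_force: [-0.3, -0.2, -2.2]
grip_width: 0.0381
gripper_force: 43.2
```

Request:
apply_moves(rows=[[0, 0, 0.1, 0, 0, 0], [0, 0, 0.2, 0, 0, 0], [0, 0, 0.28, 0, 0, 0], [0, 0, 0.28, 0, 0, 0]])

```text
clock: 25.7
tcp_pos: [0.504, -0.002, 0.1112]
orientation: [-0.121, -3.134, -0.002]
contact_force: [0.8, 0.2, -1.6]
grip_width: 0.0382
gripper_force: 43.4
```

```bash
python3 - <<'E'
from b import *
plan([.505,-.0022,.065],1.489)
E
```

```text
t 25.7 tcp [ 0.504  -0.002   0.1112] yaz 1.494 q [-0.42  0.38  0.37  2.08 -0.2   0.72  1.57] | shift [-0.0052 -0.0005  0.1847] turn [ 0.0005 -0.0035  0.0029]
```

Request:
apply_moves(rows=[[-0.004, 0, 0.06, 0, 0, 0], [-0.004, 0, 0.12, 0, 0, 0], [-0.004, 0, 0.155, 0, 0, 0], [-0.004, 0, 0.172, 0, 0, 0], [-0.004, 0, 0.175, 0, 0, 0]])

```text
clock: 26.32
tcp_pos: [0.5057, -0.0021, 0.0675]
orientation: [-0.121, -3.136, -0.002]
contact_force: [0.1, 0.4, -1.2]
grip_width: 0.0386
gripper_force: 43.4
```

Request:
apply_moves(rows=[[0, 0, 0.004, 0, 0, 0], [0, 0, 0.008, 0, 0, 0], [0, 0, 0.012, 0, 0, 0], [0, 0, 0.012, 0, 0, 0]])

```text
clock: 26.82
tcp_pos: [0.506, -0.002, 0.0651]
orientation: [-0.121, -3.136, -0.003]
contact_force: [-1.7, 0.1, 2.9]
grip_width: 0.0386
gripper_force: 44.7
```

Request:
apply_moves(rows=[[0, 0, 0.001, 0, 0, 0], [0, 0, 0.002, 0, 0, 0], [0, 0, 0.002, 0, 0, 0]])

```text
clock: 27.2
tcp_pos: [0.5061, -0.0021, 0.065]
orientation: [-0.121, -3.137, -0.003]
contact_force: [-2.6, 0.6, 10.3]
grip_width: 0.0385
gripper_force: 46.4
```

Request:
apply_moves(rows=[[0, 0, -0.002, 0, 0, 0], [0, 0, -0.002, 0, 0, 0], [0, 0, -0.002, 0, 0, 0], [0, 0, -0.002, 0, 0, 0], [0, 0, -0.002, 0, 0, 0]], claw=1)

```text
clock: 27.82
tcp_pos: [0.5057, -0.0021, 0.0647]
orientation: [-0.121, -3.136, -0.002]
contact_force: [-0.2, -0.5, 0.8]
grip_width: 0.0855
gripper_force: 0.0
```

Request:
apply_moves(rows=[[0, 0, -0.1, 0, 0, 0], [0, 0, -0.25, 0, 0, 0], [0, 0, -0.4, 0, 0, 0], [0, 0, -0.55, 0, 0, 0], [0, 0, -0.6, 0, 0, 0]])

```text
clock: 28.45
tcp_pos: [0.5074, -0.0023, 0.2169]
orientation: [0.121, 3.139, 0.004]
contact_force: [-0.3, 0.7, 0.6]
grip_width: 0.0855
gripper_force: 0.0
```

```bash
python3 - <<'E'
from b import *
plan([.4508,.2288,.215],1.489)
s=r.grab_frame('scene');t=r.grab_frame('top')
print(fit([(s,capmask(s,'yellow',SX))],CAP,[.4508,.2288,.012,0],(0,1)))
cv2.imwrite('pics/g8.png',cv2.cvtColor(cv2.resize(s['pixels'][110:310,80:390],None,fx=2.5,fy=2.5,interpolation=2),cv2.COLOR_RGB2BGR))
E
```

```text
t 28.45 tcp [ 0.5074 -0.0023  0.2169] yaz 1.493 q [-0.48  0.22  0.42  1.99 -0.11  0.95  1.49] | shift [0.297  0.904  0.0095] turn [0.0015 0.0002 0.0028]
(array([0.44976044, 0.23034135, 0.012     , 0.        ]), np.float64(0.8291353727788973))
```

View pics/g8.png

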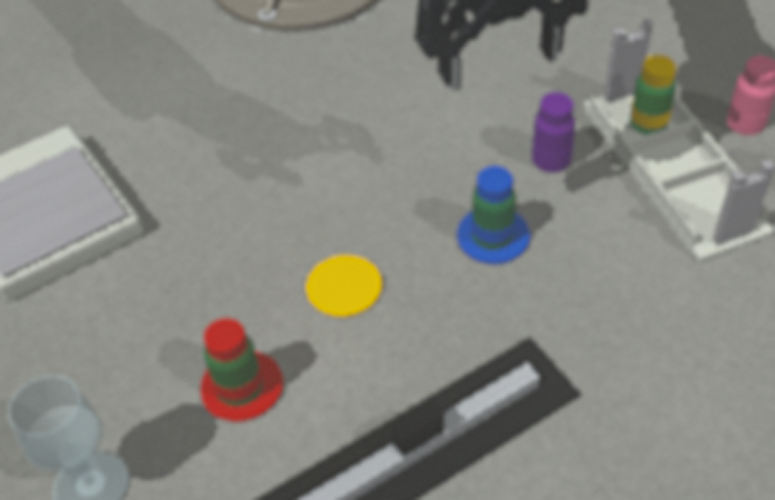

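The red bottle stands on the red coaster at crop (240,385) and the blue on the blue at (493,230). Yellow is still in the carrier at (653,95). Going for yellow.

Request:
apply_moves(rows=[[0.05, 0.13, 0, 0, 0, 0], [0.11, 0.34, 0, 0, 0, 0], [0.18, 0.55, 0, 0, 0, 0], [0.25, 0.76, 0, 0, 0, 0], [0.297, 0.904, 0, 0, 0, 0]])

```text
clock: 29.18
tcp_pos: [0.4477, 0.231, 0.2134]
orientation: [-0.117, -3.134, 0.0]
contact_force: [0.6, -0.3, -0.5]
grip_width: 0.0856
gripper_force: 0.0
```

Request:
apply_moves(rows=[[0, 0, 0, 0, 0, 0.003], [0, 0, 0, 0, 0, 0.003], [0, 0, 0, 0, 0, 0.003]])

```text
clock: 29.55
tcp_pos: [0.4498, 0.2272, 0.2147]
orientation: [-0.132, -3.135, -0.0]
contact_force: [0.7, -0.2, -0.4]
grip_width: 0.085
gripper_force: 0.0
```

```bash
python3 - <<'E'
from b import *
plan([.4508,.2288,.068],1.489)
E
```

```text
t 29.55 tcp [0.4498 0.2272 0.2147] yaz 1.487 q [-0.83  0.22  0.28  1.99 -0.08  0.95  0.97] | shift [-0.0057  0.0066  0.5866] turn [ 0.0001 -0.0025 -0.0015]
```

Request:
apply_moves(rows=[[-0.004, 0.007, 0.14, 0, 0, 0], [-0.004, 0.007, 0.29, 0, 0, 0], [-0.004, 0.007, 0.43, 0, 0, 0], [-0.004, 0.007, 0.55, 0, 0, 0], [-0.004, 0.007, 0.58, 0, 0, 0]])

```text
clock: 30.18
tcp_pos: [0.4496, 0.2289, 0.0687]
orientation: [-0.131, -3.133, 0.002]
contact_force: [-0.3, 0.3, 0.4]
grip_width: 0.0858
gripper_force: 0.0
```

Request:
apply_moves(rows=[[0, 0, 0, 0, 0, 0], [0, 0, 0, 0, 0, 0], [0, 0, 0, 0, 0, 0], [0, 0, 0, 0, 0, 0], [0, 0, 0, 0, 0, 0]], claw=0)

```text
clock: 30.8
tcp_pos: [0.4513, 0.2308, 0.0724]
orientation: [-0.129, -3.138, -0.004]
contact_force: [-2.7, -3.0, 14.5]
grip_width: 0.0372
gripper_force: 39.0
```

Request:
apply_moves(rows=[[0, 0, -0.06, 0, 0, 0], [0, 0, -0.16, 0, 0, 0], [0, 0, -0.3, 0, 0, 0], [0, 0, -0.45, 0, 0, 0], [0, 0, -0.65, 0, 0, 0]])

```text
clock: 31.42
tcp_pos: [0.45, 0.23, 0.2342]
orientation: [-0.128, -3.135, -0.001]
contact_force: [0.8, 0.6, -1.4]
grip_width: 0.0345
gripper_force: 54.1
```

```bash
python3 - <<'E'
from b import *
plan([.492,-.1645,.22],1.489)
E
```

```text
t 31.43 tcp [0.45   0.23   0.2342] yaz 1.489 q [-0.84  0.2   0.29  1.96 -0.07  0.99  0.97] | shift [-0.2966 -1.559   0.0549] turn [ 0.0003 -0.0027  0.    ]
```

The grip opening changed to 34.5 mm while lifting, so I'm checking how the bottle sits.

```bash
python3 - <<'E'
from b import *
s=r.grab_frame('scene');t=r.grab_frame('top');o=r.get_obs();print(o['grip_width'],o['gripper_force'],o['tcp_pos'])
cv2.imwrite('pics/g9.png',cv2.cvtColor(cv2.resize(np.hstack([s['pixels'][40:190,270:400],t['pixels'][190:340,60:190]]),None,fx=3,fy=3,interpolation=2),cv2.COLOR_RGB2BGR))
p=o['tcp_pos']; print('expected cap px',proj(s,p+[0,0,-.06+.076]),proj(s,p+[0,0,-.06]))
print(cap(s,'yellow',(280,50,120,140)))
E
```

```text
0.03431947143650972 54.19675021665171 [0.45371312 0.23193048 0.23878728]
expected cap px [[355.06407682  84.79646642]] [[349.91701735 110.89524057]]
[([354.7, 87.3], [349, 81, 13, 14, 138]), ([347.9, 110.0], [340, 104, 18, 11, 121])]
```

View pics/g9.png

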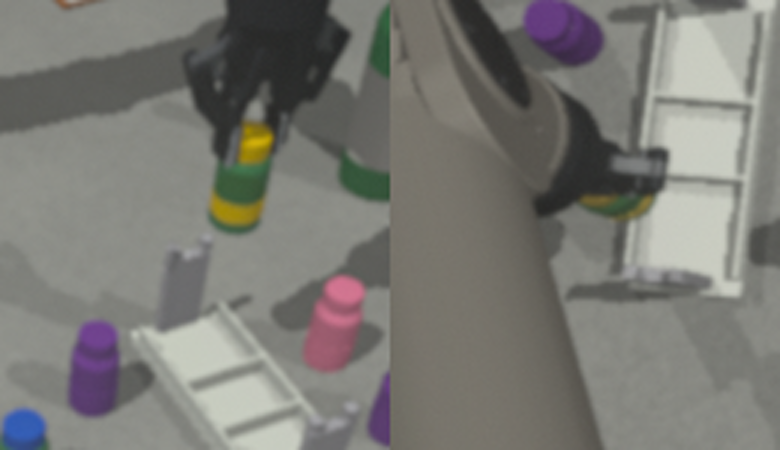

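```bash
cat > f.py <<'E'
from b import *
def bfit(p,q0,tilt=True,n=400):
    h=cv2.cvtColor(p['pixels'],cv2.COLOR_RGB2HSV).astype(int)
    fg=((h[...,0]>=18)&(h[...,0]<=90)&(h[...,1]>90)).astype(float)
    u0=proj(p,np.array(q0[:3])+[0,0,.04])[0].astype(int)
    w=np.zeros(fg.shape); w[u0[1]-30:u0[1]+30,u0[0]-24:u0[0]+24]=1
    w[(h[...,2]<75)&(h[...,1]<80)]=0
    def f(d,full=False):
        d=np.array(d); pos=np.array(q0[:3])+d[:3]*.005; Rt=R.from_rotvec([d[3]*.05,d[4]*.05,0]).as_matrix() if tilt else np.eye(3)
        if full: return pos,(d[3:]*.05).round(3) if tilt else None
        m=render(p,[P@Rt.T for P in BOT],[*pos,0])
        return 1-(np.minimum(m,fg)*w).sum()/(np.maximum(m,fg)*w).sum()+.002*(d**2).sum()
    k=5 if tilt else 3
    o=minimize(f,np.zeros(k),method='Nelder-Mead',options=dict(initial_simplex=np.vstack([np.zeros(k),1.5*np.eye(k)]),maxiter=n,xatol=.02,fatol=1e-4))
    return f(o.x,True),1-f(o.x),fg*w
if __name__=='__main__':
    s=r.grab_frame('scene');t=r.grab_frame('top');p=r.get_obs()['tcp_pos'];print(p,r.get_obs()['grip_width'])
    q=p+[0,0,-.06]
    for tl in(False,True):
        a=bfit(s,q,tl);print('S',tl,a[0][0]-q,a[0][1],a[1])
E
python3 f.py
```

```text
[0.45111787 0.23068166 0.23411335] 0.03447876362780676
S False [-0.00362742  0.00552943  0.00414458] None 0.609097974091831
S True [-0.0035627   0.00444922  0.00505905] [-0.011  0.03 ] 0.6090973799830843
```

The bottle hangs upright in the grip, perhaps a few mm off centre. I'll carry it over gently and check above the coaster.

Request:
apply_moves(rows=[[-0.01, -0.07, 0, 0, 0, 0], [-0.04, -0.2, 0, 0, 0, 0], [-0.07, -0.37, 0, 0, 0, 0], [-0.1, -0.55, 0, 0, 0, 0], [-0.14, -0.73, 0, 0, 0, 0]])

```text
clock: 32.25
tcp_pos: [0.4693, 0.0427, 0.2311]
orientation: [-0.13, -3.133, -0.0]
contact_force: [0.4, 0.3, -1.5]
grip_width: 0.034
gripper_force: 54.2
```

Request:
apply_moves(rows=[[-0.03, -0.18, 0, 0, 0, 0], [-0.07, -0.36, 0, 0, 0, 0], [-0.1, -0.54, 0, 0, 0, 0], [-0.13, -0.7, 0, 0, 0, 0], [-0.157, -0.8, 0, 0, 0, 0]])

```text
clock: 32.88
tcp_pos: [0.4914, -0.1602, 0.2308]
orientation: [-0.134, -3.132, -0.001]
contact_force: [0.8, -0.1, -0.6]
grip_width: 0.0344
gripper_force: 54.2
```

Request:
apply_moves(rows=[[0, -0.02, 0.1, 0, 0, 0], [0, -0.03, 0.2, 0, 0, 0], [0, -0.03, 0.3, 0, 0, 0], [0, -0.03, 0.4, 0, 0, 0], [0, -0.03, 0.4, 0, 0, 0]])

```text
clock: 33.5
tcp_pos: [0.4894, -0.1647, 0.1297]
orientation: [-0.13, -3.129, -0.002]
contact_force: [-0.5, 0.5, -1.4]
grip_width: 0.0345
gripper_force: 54.3
```

```bash
python3 - <<'E'
from f import *
plan([.492,-.1645,.066],1.489)
s=r.grab_frame('scene');o=r.get_obs();p=o['tcp_pos'];print(o['grip_width'])
pr=[proj(s,[[.492,-.1645,.006]])[0],proj(s,p+[0,0,-.06])[0],proj(s,p+[0,0,.025])[0]];print(np.round(pr,1))
im=cv2.cvtColor(s['pixels'],cv2.COLOR_RGB2BGR);x0,y0=150,150
im=cv2.resize(im[y0:y0+100,x0:x0+130],None,fx=5,fy=5,interpolation=2)
a=BOT; 
for P in (cyl(.022,0,0),cyl(.018,.085,.085)):
    u=(proj(s,P+p+[0,0,-.06])-[x0,y0]+.5)*5; cv2.polylines(im,[cv2.convexHull(u.astype(np.int32))],True,(255,0,255),1)
cv2.imwrite('pics/g10.png',im)
E
```

```text
t 33.5 tcp [ 0.4894 -0.1647  0.1297] yaz 1.488 q [-0.21  0.39  0.51  2.05 -0.26  0.78  1.95] | shift [-0.0128  0.0014  0.2545] turn [ 0.0006 -0.0063 -0.0009]
0.03466980655384153
[[217.1 223.8]
 [214.5 206.8]
 [211.1 182.2]]
```

View pics/g10.png

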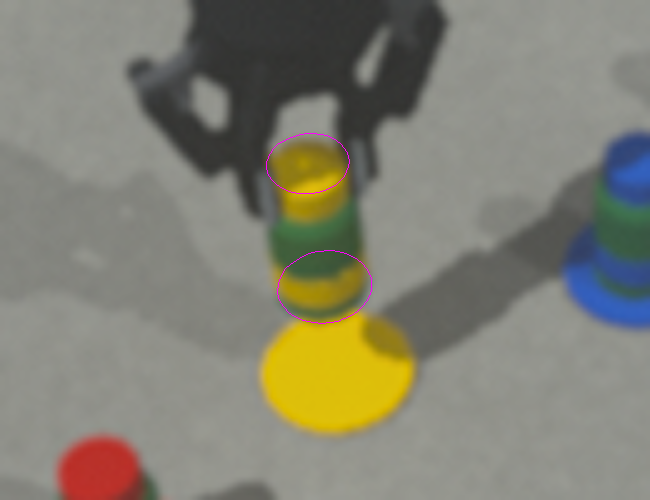

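The yellow bottle hangs upright, within about 2 mm of the expected outlines, just short of the yellow coaster's centre at crop (337,372). Lowering.

Request:
apply_moves(rows=[[-0.012, 0.002, 0.07, 0, -0.004, 0], [-0.012, 0.002, 0.14, 0, -0.004, 0], [-0.012, 0.002, 0.2, 0, -0.004, 0], [-0.012, 0.002, 0.225, 0, -0.004, 0], [-0.012, 0.002, 0.23, 0, -0.004, 0]])

```text
clock: 34.17
tcp_pos: [0.4953, -0.1639, 0.0742]
orientation: [0.129, 3.137, 0.002]
contact_force: [-0.8, -0.3, -1.3]
grip_width: 0.0343
gripper_force: 54.3
```

Request:
apply_moves(rows=[[0, 0, 0.004, 0, 0, 0], [0, 0, 0.008, 0, 0, 0], [0, 0, 0.012, 0, 0, 0], [0, 0, 0.012, 0, 0, 0]])

```text
clock: 34.67
tcp_pos: [0.4955, -0.1638, 0.0716]
orientation: [0.128, 3.136, 0.002]
contact_force: [-0.0, -0.3, -1.1]
grip_width: 0.0346
gripper_force: 54.3
```

Request:
apply_moves(rows=[[0.005, 0, 0.004, 0, 0, 0], [0.01, 0, 0.008, 0, 0, 0], [0.01, 0, 0.011, 0, 0, 0], [0.01, 0, 0.014, 0, 0, 0], [0.01, 0, 0.014, 0, 0, 0]])

```text
clock: 35.3
tcp_pos: [0.4936, -0.1638, 0.069]
orientation: [0.129, 3.135, 0.002]
contact_force: [-1.4, 1.5, 10.6]
grip_width: 0.0343
gripper_force: 56.5
```

Request:
apply_moves(rows=[[0, 0, 0.002, 0, 0, 0], [0, 0, 0.004, 0, 0, 0], [0, 0, 0.006, 0, 0, 0], [0, 0, 0.006, 0, 0, 0]])

```text
clock: 35.8
tcp_pos: [0.4939, -0.1638, 0.0689]
orientation: [0.129, 3.134, 0.004]
contact_force: [-6.9, 2.8, 28.1]
grip_width: 0.0343
gripper_force: 59.6
```

Request:
apply_moves(rows=[[0, 0, -0.006, 0, 0, 0], [0, 0, -0.008, 0, 0, 0], [0, 0, -0.008, 0, 0, 0]])

```text
clock: 36.17
tcp_pos: [0.4935, -0.1637, 0.069]
orientation: [0.128, 3.135, 0.002]
contact_force: [-0.4, 0.9, 8.1]
grip_width: 0.0343
gripper_force: 56.0
```

Request:
apply_moves(rows=[[0, 0, 0, 0, 0, 0], [0, 0, 0, 0, 0, 0], [0, 0, 0, 0, 0, 0], [0, 0, 0, 0, 0, 0], [0, 0, 0, 0, 0, 0]], claw=1)

```text
clock: 36.8
tcp_pos: [0.4929, -0.1636, 0.0684]
orientation: [0.128, 3.136, 0.002]
contact_force: [-0.5, 0.0, 0.8]
grip_width: 0.0853
gripper_force: 0.0
```

Request:
apply_moves(rows=[[0, 0, -0.1, 0, 0, 0], [0, 0, -0.25, 0, 0, 0], [0, 0, -0.45, 0, 0, 0], [0, 0, -0.65, 0, 0, 0], [0, 0, -0.8, 0, 0, 0]])

```text
clock: 37.42
tcp_pos: [0.4926, -0.1641, 0.2707]
orientation: [0.129, 3.134, 0.002]
contact_force: [0.3, -1.2, -0.5]
grip_width: 0.0854
gripper_force: 0.0
```

Request:
apply_moves(rows=[[0, 0.15, 0, 0, 0, 0], [0, 0.35, 0, 0, 0, 0], [0, 0.55, 0, 0, 0, 0], [0, 0.75, 0, 0, 0, 0], [0, 0.95, 0, 0, 0, 0]])

```text
clock: 38.05
tcp_pos: [0.5116, 0.0744, 0.269]
orientation: [0.129, 3.136, 0.002]
contact_force: [1.3, -0.0, 0.3]
grip_width: 0.0854
gripper_force: 0.0
```

```bash
python3 - <<'E'
from f import *
s=r.grab_frame('scene');t=r.grab_frame('top')
a=s['pixels'][120:350,70:330]; b=t['pixels'][120:350,200:460]
im=cv2.cvtColor(np.hstack([a,b]),cv2.COLOR_RGB2BGR); im=cv2.resize(im,None,fx=1.5,fy=1.5,interpolation=2)
cv2.imwrite('pics/fin.png',im)
# green body edges tell the bottle position: fit cap (non-coaster coloured side) via full bottle networks
for c,g in(('red',(.552,-.2948)),('blue',(.505,-.0022)),('yellow',(.492,-.1645))):
    for p in(s,t):
        L=[d for d in r.outline_of(p,'bottle_'+c)]; u=proj(p,[*g,.05])[0]
        L=[d for d in L if np.linalg.norm(np.array(d['rect'][:2])+np.array(d['rect'][2:])/2-u)<25]
        if L:
            f_=fit([(p,L[0]['pixels'].astype(float))],BOT,[*g,.006,0],(0,1)); print(c,(f_[0][:2]-g).round(4),round(f_[1],2))
print(r.get_obs()['clock'],r.get_obs()['tcp_pos'])
E
```

```text
red [-0.0015 -0.0023] 0.94
red [ 0.0022 -0.0028] 0.95
blue [-0.0022 -0.0005] 0.93
blue [ 0.0002 -0.0005] 0.9
yellow [-0.0009  0.0004] 0.95
yellow [0.0014 0.0008] 0.91
38.45 [0.51176817 0.07118237 0.26886988]
```

View pics/fin.png

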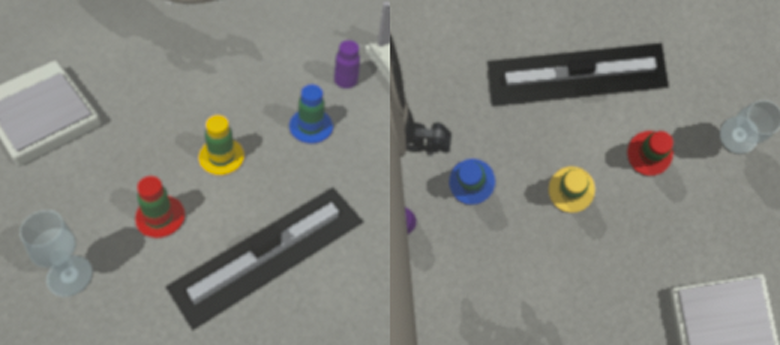

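All three bottles stand upright within 3 mm of their coaster centres. The bar lies along the middle of the mat, the glass has not moved, and the arm is clear.

```bash
python3 -c "
from bench import r
print(r.hand_in())"
```

```text
the job is handed in; nothing more can be done
None
```

The job is handed in at about 38 s of the 115 s limit: the bar lies along the middle of the mat, grip up, and the red, yellow and blue bottles stand upright within about 4 mm of their coaster centres, with the glass untouched.

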